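# Wedge a spruce block tight in the clamping board

## Task

Clamp the long square spruce block in the wedge clamping board so that it can be chiselled. Lay the block flat on the board, pushed right up against both the fence and the end stop; then set the loose wedge, thin end first, into the narrowing gap between the block and the slanted cleat, and tap it in along the block until it locks and the block is held tight. Light taps or a steady push of about 15 N are enough; forcing it harder bruises the soft block. Leave the wedge locked and let go, and leave the chisel, the try square and the mug where they are.

Things in the scene. Friction and masses are not known exactly. Their poses are not given: they have to be found in the camera images.
- clamp_board: Clamping board screwed to the bench right of the red tool box: plywood base 300 x 200 x 18 mm with three battens 20 mm high on it (fence, end stop, slanted cleat). Origin at bench height; base from x -160 to +140, y -100 to +100 mm, top at z +18. +x: direction in which the wedge is driven; +y: to the left of it. Clamped block: long side along x, its centre at x +20, y -27.5 mm.
- corner (a point): On the base's top (board x +90, y -50, z +18 mm), where the fence and the end stop meet, axes as the board's. The fence's inner face runs from here along -x to board x -85 (plane y -50); the end stop's face runs from here along +y for 42 mm (plane x +90). The block belongs in this corner.
- gap_mouth (a point): On the base's top (board x -50, y -5, z +18 mm): near end of the seated block's free side, where the gap for the wedge opens. The cleat (127 x 42 x 20 mm) is across the gap: its face is 33.5 mm from here in +y and slants in by 0.169 mm per mm of +x (9.6 degrees). It was set by hand: the gap is up to 3 mm wider or narrower, so the wedge's locking place varies by 18 mm either way.
- block: Square spruce block, 45 x 140 x 45 mm, 0.10 to 0.17 kg, loose, lies flat on the bench left of the tool box (which is under 200 mm high). Origin: centre of its underside; y axis along its length. Either end may point to the end stop. Gripped with the fingertips 24 mm above its underside it clears the battens.
- wedge: Dark hardwood wedge, 175 long, 28 mm high, 90 g, loose, lying left of the tool box on the face it works on. Origin: underside at half length; +x to the thin end, z up. Head with parallel sides x -87.5 to -42.5, y -18 to +18 mm (grasp at x -65). From there the -y side runs on straight (it lies along the block), the +y side slopes to y -4 at the thin end (14 mm thick; lies along the cleat).
- wedge_tip (a point): On the wedge's underside, middle of the thin end (wedge x +87.5, y -11, z 0 mm). When the wedge locks it is at about board x +65 mm, 18 mm more or less.
- wedge_butt (a point): Middle of the butt face, where the wedge is tapped or pushed along +x (wedge x -87.5, y 0, z +14 mm). The wedge is waxed (friction about 0.3) and slides easily until it is tight, then stops within a mm or two: a push of 15 N leaves it jammed with some 15 to 25 N of side force on the block after the push ends. More than 40 N of side force bruises the block; pushes over 25 N may do that.
- chisel: Wood chisel with yellow handle, 232 mm long, lies on the bench right of the board. Bystander. Origin: centre of its underside.
- mug: White mug, 93 mm tall, 83 mm wide, stands behind the loose parts, left of the grey drawer cabinet. Bystander. Origin: centre of its underside.
- try_square: Try square, 100 x 179 mm, lies on the bench behind the tool box. Bystander. Origin: centre of its underside.

How it is judged:
By the outcome, as a careful person would: the job done as asked, in the order asked, and still so for the second after the job is handed in, with the robot touching nothing.
It also fails if it takes over 72 s, if anything falls off the work surface, if the arm or the gripper's body presses on something with over 40 N, if the wrist force passes 120 N, or if a joint passes its speed limit or range.

## Robot

A 6-joint arm with a two-finger parallel gripper is mounted at the origin on a cart in front of the work surface, level with it; the furniture and walls round the work are solid. World frame = base frame: x ahead of the robot, y to its left, z up, the work surface at z = 0. Lengths are in m, angles in rad, forces in N, time in s.
With the tool pointing down it reaches from about 0.325 to 0.9 m from the base axis. Payload 6.1 kg.
Tool frame: the origin (TCP) lies at the very end of the fingers, on their centre line; the grasp point (between the pads) lies 19 mm behind it (manip.pinch_z is the distance from the TCP to the grasp point, in m); z points along the fingers, y is the line along which they close (so a half turn about z gives the same grasp; the last joint's range is limited). The gripper opens to 87 mm and grips with 3 to 60 N. Pads are 19 mm wide; open, the fingers measure 117 mm over their backs; the gripper's body (75 mm by 190 mm) begins 51 mm behind the grasp point.
Start: joints at [-1.327, 0.22, 1.526, -0, 1.395, -0.126], TCP at [0.226, -0.583, 0.223] pointing down, gripper open.
Joint ranges: [-2.98, 2.98], [-0.91, 2.08], [0.09, 2.57], [-1.24, 4.39], [0.2, 2.65], [-2.68, 2.68]. Speed limits (rad/s): [2.57, 2.57, 3.01, 3.14, 3.14, 3.14].

## Interface

Orientations are given as a unit quaternion [w, x, y, z].
In Python, from workcell import manip gives the robot as it stands. The module is installed in compiled form; this text tells all that it offers.
- The arm moves only by the tool move_arm, never from a script. Its argument "series" is one flat list of numbers, 6 for each row, row after row: the shift along the tool's x, y, z scaled (see below), then the turn, a rotation vector about the tool's x, y, z scaled (see below). A call has 1 to 12 rows; each row shifts and turns the commanded pose from where the row before left it, along the tool's axes as they then stand; what a row does not reach is not made up. The controller multiplies each number of a shift by 0.06 m and each number of a turn by 6 degrees. A row lasts 1/8 s, in which the tool goes at most 62.5 mm and 10.7 degrees, less where a joint would pass 70% of its speed; a pose out of reach is approached as far as the arm can. A call with a number of a shift or a turn outside -1 to 1 is refused whole. A call with a gripper value outside its range is refused whole. "fingers" is the opening, from 0 (shut) to 1 (fully open), set as the call begins (left out, the last holds). The fingers move at their own pace and stop on an object; "grip_force" is the grip in N (left out, the last holds). Time passes only in rows, so rows that do not move let the fingers close. It gives the time, the measured TCP pose, the force, the opening and the grip force at its end, in the units of the state.
- manip.get_state(): the state, without advancing time (a new reading comes with each control period).
- manip.get_image(name): name is "scene" or "top" or "wrist"; returns the picture (420x560x3 uint8, red, green, blue); there is no depth.
- manip.get_calibration(name): a dict with "fx", "fy", "cx", "cy" (pixels), "rvec" (rotation vector, rad) and "tvec" (3), from world to camera coordinates, as OpenCV has them; the wrist camera has in their place "hand_eye" (4x4, takes a point from camera to tool coordinates, whose origin is the TCP and whose axes are the flange's). Camera axes: x right, y down, z forward; pixel columns grow to the right and rows downward; lengths in m; the calibration is good to about 2 mm. A picture is of the moment at which its call begins: read the wrist's pose just before it. get_calibration takes no time and is no camera call.
- manip.close_job(): hands the job in; it is judged then, once.
The state is a dict: "time_s": time; "joint_positions": joint angles; "joint_vel": joint speeds; "tau": joint torques, N m; "tcp_pos": TCP position; "eef_rot": TCP orientation; "ft_force": force on the tool from outside, world axes, zero at the start; "moment": the same for the moment, N m; "opening": finger opening in m; "grasp_force": force on a finger pad.
Only numpy, scipy, OpenCV 4.12 (cv2) and the standard library are available. Lean on these libraries where they do the work, as an engineer would, in place of code of your own. Each camera call takes 0.05 s, during which the arm holds its last target. There are 200 camera calls.

## Working session

There is one attempt and no reset: what is moved stays moved. The work goes in short steps, Python scripts to look and compute and a tool call to move; the robot and the scene stay as the last step left them, time stands still between calls to the robot, and variables do not carry over. Pictures are saved under pics/ and viewed, at most 11 in all, crops included, and the job is handed in when it is done.

Besides the shell and the picture viewer there is one more tool, called after "Request:" by a JSON object that holds its "api" and its "payload". move_arm: Moves the arm, as the interface text tells. Its arguments: {"type":"object","properties":{"series":{"type":"array"},"fingers":{"type":"number"},"grip_force":{"type":"number"}},"required":["series"]}

```bash
mkdir -p pics; cat > h.py <<'E'
import numpy as np, cv2
from scipy.spatial.transform import Rotation as R
from workcell import manip
def cam(name, st=None):
    c=manip.get_calibration(name)
    if name=="wrist":
        st=st or manip.get_state(); q=st["eef_rot"]
        T=np.eye(4); T[:3,:3]=R.from_quat([q[1],q[2],q[3],q[0]]).as_matrix(); T[:3,3]=st["tcp_pos"]
        M=T@np.array(c["hand_eye"]); Rw,o=M[:3,:3],M[:3,3]
    else:
        Rc=R.from_rotvec(np.array(c["rvec"]).ravel()).as_matrix(); Rw=Rc.T; o=-Rc.T@np.array(c["tvec"]).ravel()
    return c,Rw,o
def px2w(cm,uv,z):
    c,Rw,o=cm; uv=np.atleast_2d(uv).astype(float)
    d=np.c_[(uv[:,0]-c["cx"])/c["fx"],(uv[:,1]-c["cy"])/c["fy"],np.ones(len(uv))]@Rw.T
    return o+d*((z-o[2])/d[:,2])[:,None]
def w2px(cm,P):
    c,Rw,o=cm; p=(np.atleast_2d(P)-o)@Rw
    return np.c_[p[:,0]/p[:,2]*c["fx"]+c["cx"],p[:,1]/p[:,2]*c["fy"]+c["cy"]]
def shot(name,f=None):
    st=manip.get_state(); im=manip.get_image(name)
    if f: cv2.imwrite("pics/"+f,im[:,:,::-1])
    return im,cam(name,st)
E
python3 - <<'E'
from h import *
a,ca=shot("top"); b,cb=shot("scene")
cv2.imwrite("pics/top.png",cv2.resize(a[:,:,::-1],(800,600)))
cv2.imwrite("pics/scene.png",b[:,:,::-1])
np.save("top.npy",a)
s=manip.get_state();print({k:np.round(v,3) for k,v in s.items()},manip.pinch_z)
print(ca[2],cb[2],px2w(ca,[[0,0],[560,0],[560,420],[0,420]],0))
print(np.round(manip.get_calibration("wrist")["hand_eye"],3))
E
```

```text
{'time_s': np.float64(0.1), 'joint_positions': array([-1.327,  0.221,  1.528, -0.   ,  1.395, -0.126]), 'joint_vel': array([-0.001, -0.002, -0.002, -0.   , -0.001,  0.   ]), 'tau': array([ 1.0000e-03, -4.9595e+01, -3.8852e+01,  7.0000e-02,  5.1000e-02,
       -0.0000e+00]), 'tcp_pos': array([ 0.226, -0.582,  0.222]), 'eef_rot': array([-0.001,  0.983,  0.184, -0.   ]), 'ft_force': array([-0.105, -0.761, -0.417]), 'moment': array([ 0.005, -0.026, -0.015]), 'grasp_force': np.float64(0.0), 'opening': np.float64(0.087)} 0.0187
[ 0.24428663 -0.10876082  1.69593923] [-0.2061282  -1.42920554  1.194494  ] [[ 1.55232888  1.07336182  0.        ]
 [ 1.48757201 -1.32636418  0.        ]
 [-0.1920842  -1.08873284  0.        ]
 [-0.14311568  0.91642864  0.        ]]
[[-0.001 -0.966 -0.26   0.072]
 [ 1.    -0.001 -0.001 -0.   ]
 [ 0.    -0.26   0.966 -0.161]
 [ 0.     0.     0.     1.   ]]
```

View pics/top.png

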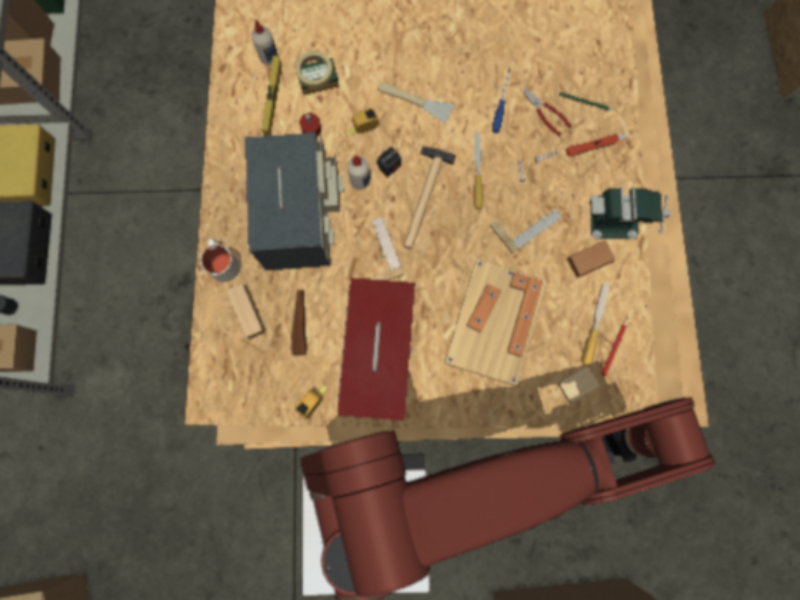

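View pics/scene.png

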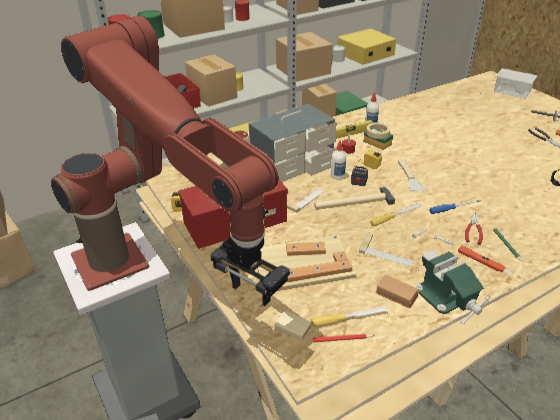

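The top view shows the block at about (245,311), the wedge at (299,322), the red tool box at (377,348), and the board at (495,322) in 800-px scale. The fence is on the board's right, the end stop is at its far end and the cleat is on the left. In the scene view the arm hovers near the front-right, in front of the board.

```bash
python3 - <<'E'
from h import *
c=cam("top")
for n,uv,z in [("block",(245,311),.045),("blkA",(234,286),.045),("blkB",(256,336),.045),("wedge",(299,322),.028),("wA",(299,291),.028),("wB",(299,353),.028),("board",(495,322),.018),("bTL",(481,262),.018),("bTR",(541,277),.018),("bBR",(514,383),.018),("bBL",(447,362),.018),("mug",(220,262),.09),("box",(377,348),.15)]:
    print(n,np.round(px2w(c,np.array(uv)*.7,z)[0],3))
E
```

```text
block [0.572 0.305 0.045]
blkA [0.641 0.336 0.045]
blkB [0.504 0.275 0.045]
wedge [0.542 0.165 0.028]
wA [0.626 0.165 0.028]
wB [0.458 0.164 0.028]
board [ 0.53  -0.36   0.018]
bTL [ 0.697 -0.33   0.018]
bTR [ 0.651 -0.491  0.018]
bBR [ 0.366 -0.401  0.018]
bBL [ 0.426 -0.227  0.018]
mug [0.695 0.362 0.09 ]
box [ 0.45  -0.047  0.15 ]
```

Request:
{"api": "move_arm", "payload": {"series": [0, 0, -0.3, 0, 0, 1, 0, 0, -0.3, 0, 0, 1, 0, 0, -0.3, 0, 0, 1, 0, 0, -0.3, 0, 0, 1, 0, 0, -0.3, 0, 0, 1, 0, 0, -0.3, 0, 0, 1, 0, 0, -0.3, 0, 0, 0.95]}}

```text
time_s: 0.98
tcp_pos: [0.2258, -0.5825, 0.3484]
eef_rot: [-0.001, 0.984, -0.18, -0.0]
ft_force: [-0.3, -0.6, 0.5]
opening: 0.0871
grasp_force: 0.0
```

Request:
{"api": "move_arm", "payload": {"series": [0.37, -0.73, 0, 0, 0, 0, 0.37, -0.73, 0, 0, 0, 0, 0.37, -0.73, 0, 0, 0, 0, 0.37, -0.73, 0, 0, 0, 0, 0.37, -0.73, 0, 0, 0, 0, 0.37, -0.73, 0, 0, 0, 0, 0.37, -0.73, 0, 0, 0, 0, 0, 0, 0, 0, 0, 0, 0, 0, 0, 0, 0, 0]}}

```text
time_s: 2.1
tcp_pos: [0.4786, -0.35, 0.3481]
eef_rot: [-0.0, 0.984, -0.178, -0.0]
ft_force: [0.1, 0.0, -0.6]
opening: 0.0871
grasp_force: 0.0
```

```bash
cat >> h.py <<'E'
def pose(st=None):
    st=st or manip.get_state(); q=st["eef_rot"]; M=R.from_quat([q[1],q[2],q[3],q[0]]).as_matrix()
    return np.array(st["tcp_pos"]),M
def info():
    s=manip.get_state(); p,M=pose(s)
    print("t",round(float(s["time_s"]),2),"p",np.round(p,4),"yaw",round(np.degrees(np.arctan2(M[1,0],M[0,0])),2),"tilt",np.round(M[:2,2],4),"F",np.round(s["ft_force"],1),"open",round(float(s["opening"]),4),"gf",round(float(s["grasp_force"]),1))
def plan(P,yaw):
    "units: turn about z first, then shift along turned axes"
    p,M=pose(); y0=np.degrees(np.arctan2(M[1,0],M[0,0])); c,s=np.cos(np.radians(yaw)),np.sin(np.radians(yaw))
    d=np.array(P)-p; t=-((yaw-y0+180)%360-180)/6
    print("turn units",round(t,2),"shift units x,y,z",np.round([(c*d[0]+s*d[1])/.06,(s*d[0]-c*d[1])/.06,-d[2]/.06],3), "flip(+180): turn",round(t-30,2),round(t+30,2))
E
python3 - <<'E'
from h import *
a,c=shot("wrist","w1.png"); np.save("w1.npy",a); info(); print(c[0]["fx"],c[2],np.round(manip.get_state()["joint_positions"],2))
E
```

```text
t 2.15 p [ 0.4783 -0.3505  0.3482] yaw -20.54 tilt [-0.0008  0.0001] F [0.5 0.2 0. ] open 0.0867 gf 0.0
329.4219351060204 [ 0.54583745 -0.37415007  0.50936763] [-0.77  0.09  1.44 -0.    1.61  1.16]
```

View pics/w1.png

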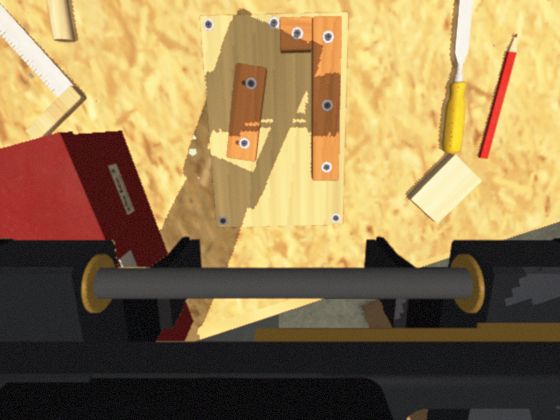

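The wrist view shows the board at columns 200–345, rows 12–227. The fence's inner edge is near column 312, the end stop's lower face is near row 52, and the cleat is at columns 228–266. The chisel and red pencil are on the right.

```bash
cat > board.py <<'E'
from h import *
a=np.load("w1.npy"); 
import numpy as np
h=cv2.cvtColor(a,cv2.COLOR_RGB2HSV).astype(int)
for r,c0,c1 in [(90,296,320),(150,296,320),(90,258,272),(140,250,268)]:
    print(r,c0,[tuple(x) for x in h[r,c0:c1:2].tolist()])
for c in (290,302): print(c,[tuple(x) for x in h[40:64:2,c].tolist()])
E
python3 board.py; python3 - <<'E'
from h import *
a=np.load("w1.npy")[5:185,200:350]; cv2.imwrite("pics/w1c.png",cv2.resize(a[:,:,::-1],None,fx=3.3,fy=3.3,interpolation=cv2.INTER_NEAREST))
E
```

```text
90 296 [(18, 117, 161), (19, 119, 157), (19, 121, 160), (19, 118, 164), (19, 123, 164), (18, 121, 190), (20, 115, 167), (19, 125, 155), (14, 160, 102), (13, 171, 157), (13, 168, 162), (13, 171, 158)]
150 296 [(23, 108, 245), (23, 109, 246), (24, 102, 249), (24, 99, 252), (24, 98, 252), (24, 101, 251), (24, 104, 250), (21, 115, 242), (13, 165, 130), (14, 165, 234), (15, 164, 244), (15, 161, 248)]
90 258 [(13, 162, 151), (14, 176, 151), (13, 171, 151), (15, 140, 122), (18, 115, 162), (19, 121, 160), (20, 124, 161)]
140 250 [(15, 165, 246), (15, 163, 245), (16, 159, 249), (15, 165, 245), (17, 133, 200), (24, 102, 252), (24, 104, 250), (23, 113, 247), (19, 121, 169)]
290 [(12, 169, 158), (13, 169, 155), (13, 167, 157), (14, 172, 157), (13, 166, 149), (13, 165, 111), (15, 144, 94), (18, 121, 162), (19, 115, 166), (19, 119, 165), (19, 118, 167), (20, 117, 166)]
302 [(12, 167, 162), (13, 170, 153), (13, 167, 159), (13, 160, 156), (13, 172, 148), (14, 170, 90), (18, 139, 99), (19, 122, 163), (19, 119, 161), (19, 124, 161), (18, 120, 161), (19, 118, 160)]
```

View pics/w1c.png

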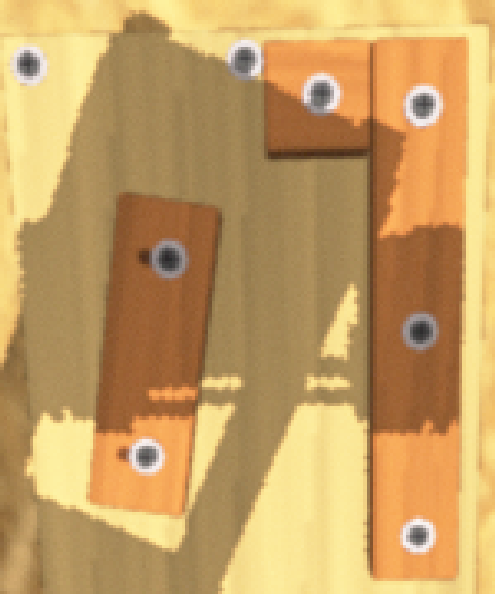

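The crop shows clean batten edges with thin shadow lines at the fence base (left side) and the end stop base. Saturation separates them from the plywood.

```bash
cat > board.py <<'E'
from h import *
import json
a=np.load("w1.npy"); s0=manip.get_state()
# camera as at that picture
st=dict(tcp_pos=[0.4783,-0.3505,0.3482],eef_rot=s0["eef_rot"]); cm=cam("wrist",st)
S=cv2.GaussianBlur(cv2.cvtColor(a,cv2.COLOR_RGB2HSV)[...,1].astype(np.float32),(3,3),0)
def cross(v,i0):  # subpixel crossings of 143
    k=np.where((v[:-1]-143)*(v[1:]-143)<0)[0]
    return [i0+i+(143-v[i])/(v[i+1]-v[i]) for i in k]
F=[(cross(S[r,303:318],303)[0],r) for r in range(65,172) if cross(S[r,303:318],303)]
E=[(c,cross(S[44:62,c],44)[-1]) for c in range(283,308) if cross(S[44:62,c],44)]
C=[(cross(S[r,254:272],254)[-1],r) for r in range(74,152) if cross(S[r,254:272],254)]
def line(pts):
    p=px2w(cm,np.array(pts),.018)[:,:2].astype(np.float32); vx,vy,x,y=cv2.fitLine(p,cv2.DIST_HUBER,0,.001,.001).ravel()
    d=np.array([vx,vy]); o=np.array([x,y]); d=d*np.sign(d[0]) if abs(d[0])>.5 else d
    n=np.array([-d[1],d[0]]); print("resid mm",np.round(1e3*np.std((p-o)@n),2),"ang",np.degrees(np.arctan2(d[1],d[0]))); return o,d
of,df=line(F); oe,de=line(E); oc,dc=line(C)
t=np.linalg.solve(np.c_[df,-de],oe-of); corner=of+t[0]*df
n=np.array([-df[1],df[0]]); org=corner-.09*df+.05*n
m=org-.05*df-.005*n
t=np.linalg.solve(np.c_[n,-dc],oc-m); print("corner",corner,"org",org,"yaw",np.degrees(np.arctan2(df[1],df[0])),"gap at mouth",t[0], "cleat rel angle",np.degrees(np.arctan2(dc[1],dc[0])-np.arctan2(df[1],df[0])))
print("block centre seated",org+.02*df-.0275*n)
json.dump(dict(org=org.tolist(),x=df.tolist(),n=n.tolist()),open("board.json","w"))
E
python3 board.py
```

```text
resid mm 0.14 ang -19.332554
resid mm 0.16 ang 70.967705
resid mm 0.16 ang -29.040077
corner [ 0.61325395 -0.44282696] org [ 0.5448813  -0.36585176] yaw -19.332554 gap at mouth 0.03749086 cleat rel angle -9.707523
block centre seated [ 0.55464965 -0.39842212]
```

Request:
{"api": "move_arm", "payload": {"series": [0, 0, 0, 0, 0, -0.95, 0, 0, 0, 0, 0, -0.95, 0, 0, 0, 0, 0, -0.95, 0, 0, 0, 0, 0, -0.95, 0, 0, 0, 0, 0, -0.95, 0, 0, 0, 0, 0, -0.95, 0, 0, 0, 0, 0, -0.95, 0, 0, 0, 0, 0, -0.75]}}

```text
time_s: 3.15
tcp_pos: [0.4777, -0.3514, 0.3484]
eef_rot: [-0.0, 0.978, 0.207, -0.0]
ft_force: [-0.7, 0.1, 0.2]
opening: 0.0872
grasp_force: 0.0
```

Request:
{"api": "move_arm", "payload": {"series": [0.34, -0.69, 0, 0, 0, 0, 0.34, -0.69, 0, 0, 0, 0, 0.34, -0.69, 0, 0, 0, 0, 0.34, -0.69, 0, 0, 0, 0, 0.34, -0.69, 0, 0, 0, 0, 0.34, -0.69, 0, 0, 0, 0, 0.34, -0.69, 0, 0, 0, 0, 0.34, -0.69, 0, 0, 0, 0, 0.34, -0.69, 0, 0, 0, 0, 0.34, -0.69, 0, 0, 0, 0, 0.34, -0.69, 0, 0, 0, 0, 0.34, -0.69, 0, 0, 0, 0]}}

```text
time_s: 4.65
tcp_pos: [0.5019, 0.2033, 0.3486]
eef_rot: [0.0, 0.979, 0.206, 0.0]
ft_force: [0.6, -0.1, -0.8]
opening: 0.0874
grasp_force: 0.0
```

Request:
{"api": "move_arm", "payload": {"series": [0, 0, 0, 0, 0, 0, 0, 0, 0, 0, 0, 0]}}

```text
time_s: 4.9
tcp_pos: [0.5017, 0.202, 0.3484]
eef_rot: [0.0, 0.978, 0.206, -0.0]
ft_force: [0.3, 0.1, 0.4]
opening: 0.0873
grasp_force: 0.0
```

```bash
python3 - <<'E'
from h import *
import pickle
a,c=shot("wrist","w2.png"); pickle.dump((a,c),open("w2.pkl","wb")); info(); print(np.round(manip.get_state()["joint_positions"],2))
E
```

```text
t 4.95 p [0.5018 0.2018 0.3485] yaw 23.78 tilt [-0.0001 -0.0006] F [-1.2 -1.3 -0.6] open 0.0871 gf 0.0
[ 0.24 -0.03  1.57 -0.    1.61  1.39]
```

View pics/w2.png

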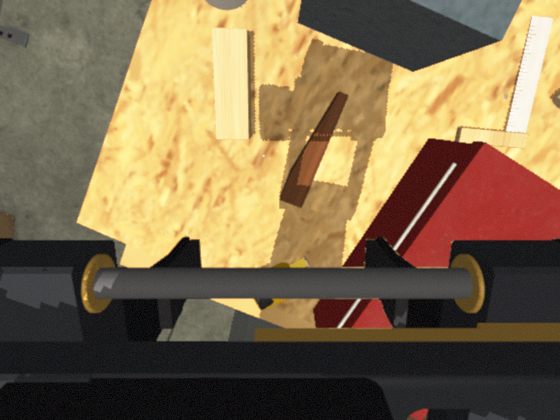

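The block's top spans about (213,29)–(248,139). The wedge's thin end is at (343,94) and its head at (281–305,180–207), partly in shadow. The red tool box is on the right.

```bash
python3 - <<'E'
from h import *
import pickle
a,cm=pickle.load(open("w2.pkl","rb")); h=cv2.cvtColor(a,cv2.COLOR_RGB2HSV).astype(int)
print("blk",h[80,204:260:3].tolist()); print("blkv",h[130:148:2,230].tolist(),h[22:36:2,230].tolist()); print("wdg",h[190,274:316:3].tolist())
print("wdg2",h[120,318:346:3].tolist())
m=((h[...,0]<13)&(h[...,1]>120)&(h[...,2]<180)).astype(np.uint8); m[:,:270]=0; m[:,360:]=0; m[:80]=0;m[215:]=0
n,L,S,_=cv2.connectedComponentsWithStats(m); k=1+np.argmax(S[1:,4]); print(S[k])
ct=max(cv2.findContours((L==k).astype(np.uint8),cv2.RETR_EXTERNAL,cv2.CHAIN_APPROX_NONE)[0],key=len); hull=cv2.convexHull(ct)
ap=cv2.approxPolyDP(hull,1.8,True)[:,0]; print(ap.tolist()); print(np.round(px2w(cm,ap,.0),4)[:,:2].tolist()); print(np.round(px2w(cm,ap,.028),4)[:,:2].tolist())
E
```

```text
blk [[20, 131, 243], [20, 132, 240], [20, 132, 241], [22, 114, 248], [25, 72, 253], [25, 74, 253], [24, 79, 252], [23, 84, 252], [24, 87, 251], [24, 82, 252], [23, 81, 252], [25, 79, 252], [25, 80, 252], [24, 81, 253], [22, 91, 253], [18, 107, 105], [17, 143, 141], [20, 131, 240], [22, 119, 248]]
blkv [[24, 85, 252], [23, 91, 252], [23, 93, 251], [23, 93, 252], [23, 95, 251], [24, 98, 253], [23, 109, 251], [22, 118, 248], [22, 119, 247]] [[24, 112, 252], [25, 104, 253], [25, 97, 254], [23, 96, 250], [24, 81, 252], [23, 82, 252], [24, 82, 252]]
wdg [[23, 115, 252], [24, 115, 253], [18, 134, 226], [14, 163, 72], [9, 166, 83], [13, 160, 86], [10, 152, 82], [12, 167, 84], [12, 163, 80], [12, 156, 88], [10, 154, 91], [14, 157, 78], [17, 138, 151], [17, 138, 165]]
wdg2 [[17, 134, 168], [13, 167, 58], [12, 153, 85], [12, 157, 86], [12, 165, 94], [13, 160, 94], [10, 151, 86], [18, 130, 175], [18, 128, 174], [17, 131, 166]]
[ 281   93   66  114 1889]
[[346, 95], [301, 205], [282, 199], [281, 195], [291, 169], [336, 95], [339, 93]]
[[0.6342, 0.1588], [0.4556, 0.1497], [0.4524, 0.1815], [0.4578, 0.1856], [0.502, 0.188], [0.6283, 0.1722], [0.6325, 0.1694]]
[[0.6305, 0.1628], [0.4617, 0.1541], [0.4587, 0.1842], [0.4638, 0.1881], [0.5056, 0.1904], [0.6249, 0.1755], [0.629, 0.1728]]
```

```bash
python3 - <<'E'
from h import *
import pickle
a,cm=pickle.load(open("w2.pkl","rb")); S=cv2.cvtColor(a,cv2.COLOR_RGB2HSV)[...,1].astype(np.float32); 
G=cv2.GaussianBlur(S,(5,5),0)
m=(G<102).astype(np.uint8); m[:,:205]=0; m[:,252:]=0; m[150:]=0; m[:18]=0
m=cv2.morphologyEx(m,cv2.MORPH_OPEN,np.ones((9,9)))
n,L,St,_=cv2.connectedComponentsWithStats(m); k=1+np.argmax(St[1:,4]); print(St[k])
ct=max(cv2.findContours((L==k).astype(np.uint8),cv2.RETR_EXTERNAL,cv2.CHAIN_APPROX_NONE)[0],key=len)
b=cv2.boxPoints(cv2.minAreaRect(ct)); W=px2w(cm,b,.045)[:,:2]; print(b.round(1).tolist(),W.round(4).tolist())
print("edges",np.linalg.norm(np.diff(W,axis=0),axis=1),"c",W.mean(0))
for i in range(3): d=W[i+1]-W[i]; print(np.degrees(np.arctan2(d[1],d[0])))
c=W.mean(0); yaw=23.8
plan([.483,.173,.3485],2.95)
E
```

```text
[ 212   28   36  111 3704]
[[211.3000030517578, 28.299999237060547], [245.6999969482422, 27.600000381469727], [248.10000610351562, 138.0], [213.6999969482422, 138.6999969482422]] [[0.6313, 0.3586], [0.6497, 0.3188], [0.5232, 0.2638], [0.5031, 0.307]]
edges [0.04386626 0.13794385 0.04762888] c [0.57683431 0.31203993]
-65.08304258911568
-156.4945587760304
115.010941323169
turn units 3.47 shift units x,y,z [-0.338  0.463 -0.001] flip(+180): turn -26.53 33.47
```

```bash
python3 - <<'E'
from h import *
plan([.577,.311,.024],22.6)
E
```

```text
turn units 0.2 shift units x,y,z [ 1.856 -1.199  5.408] flip(+180): turn -29.8 30.2
```

Request:
{"api": "move_arm", "payload": {"series": [0, 0, 0, 0, 0, 0.2, 0.464, -0.3, 0, 0, 0, 0, 0.464, -0.3, 0, 0, 0, 0, 0.464, -0.3, 0, 0, 0, 0, 0.464, -0.3, 0, 0, 0, 0, 0, 0, 0.7, 0, 0, 0, 0, 0, 0.7, 0, 0, 0, 0, 0, 0.7, 0, 0, 0, 0, 0, 0.7, 0, 0, 0, 0, 0, 0.6, 0, 0, 0, 0, 0, 0.6, 0, 0, 0, 0, 0, 0.6, 0, 0, 0]}}

```text
time_s: 6.45
tcp_pos: [0.577, 0.3115, 0.0716]
eef_rot: [0.0, 0.981, 0.195, 0.0]
ft_force: [0.5, -0.5, -0.8]
opening: 0.0876
grasp_force: 0.0
```

Request:
{"api": "move_arm", "payload": {"series": [0, 0, 0.4, 0, 0, 0, 0, 0, 0.3, 0, 0, 0, 0, 0, 0.108, 0, 0, 0, 0, 0, 0, 0, 0, 0]}}

```text
time_s: 6.95
tcp_pos: [0.5769, 0.3125, 0.0243]
eef_rot: [-0.0, 0.981, 0.196, 0.0]
ft_force: [-0.1, 0.4, 0.5]
opening: 0.0875
grasp_force: 0.0
```

Request:
{"api": "move_arm", "payload": {"series": [0, 0, 0, 0, 0, 0, 0, 0, 0, 0, 0, 0, 0, 0, 0, 0, 0, 0, 0, 0, 0, 0, 0, 0, 0, 0, 0, 0, 0, 0], "fingers": 0, "grip_force": 15}}

```text
time_s: 7.58
tcp_pos: [0.5766, 0.3126, 0.0242]
eef_rot: [0.0, 0.98, 0.197, 0.0]
ft_force: [-0.2, -1.6, 0.8]
opening: 0.0448
grasp_force: 2.0
```

```bash
python3 -c "
from h import *
info()"
```

```text
t 7.58 p [0.5766 0.3126 0.0242] yaw 22.69 tilt [ 0.0002 -0.0002] F [-0.2 -1.6  0.8] open 0.0448 gf 2.0
```

Request:
{"api": "move_arm", "payload": {"series": [0, 0, -0.3, 0, 0, 0, 0, 0, -0.5, 0, 0, 0, 0, 0, -0.65, 0, 0, 0, 0, 0, -0.65, 0, 0, 0, 0, 0, -0.65, 0, 0, 0, 0, 0, -0.65, 0, 0, 0, 0, 0, -0.65, 0, 0, 0, 0, 0, -0.45, 0, 0, 0, 0, 0, -0.2, 0, 0, 0, 0, 0, 0, 0, 0, 0]}}

```text
time_s: 8.82
tcp_pos: [0.5767, 0.3128, 0.3071]
eef_rot: [-0.0, 0.98, 0.197, 0.001]
ft_force: [0.9, 0.3, -1.3]
opening: 0.0451
grasp_force: 15.0
```

```bash
python3 -c "
from h import *
info(); plan([.5424,-.3878,.075],-19.3)"
```

```text
t 8.82 p [0.5767 0.3128 0.3071] yaw 22.69 tilt [0.0016 0.0007] F [ 0.9  0.3 -1.3] open 0.0451 gf 15.0
turn units 7.0 shift units x,y,z [ 3.32  11.21   3.869] flip(+180): turn -23.0 37.0
```

Request:
{"api": "move_arm", "payload": {"series": [0, 0, 0, 0, 0, 0.5, 0, 0, 0, 0, 0, 1, 0, 0, 0, 0, 0, 1, 0, 0, 0, 0, 0, 1, 0, 0, 0, 0, 0, 1, 0, 0, 0, 0, 0, 1, 0, 0, 0, 0, 0, 1, 0, 0, 0, 0, 0, 0.5, 0, 0, 0, 0, 0, 0]}}

```text
time_s: 9.95
tcp_pos: [0.5758, 0.3124, 0.3039]
eef_rot: [0.001, 0.986, -0.167, -0.001]
ft_force: [-0.3, -0.1, -1.2]
opening: 0.0449
grasp_force: 15.0
```

Request:
{"api": "move_arm", "payload": {"series": [0.073, 0.246, 0, 0, 0, 0, 0.128, 0.431, 0, 0, 0, 0, 0.182, 0.616, 0, 0, 0, 0, 0.182, 0.616, 0, 0, 0, 0, 0.182, 0.616, 0, 0, 0, 0, 0.182, 0.616, 0, 0, 0, 0, 0.182, 0.616, 0, 0, 0, 0, 0.182, 0.616, 0, 0, 0, 0, 0.182, 0.616, 0, 0, 0, 0, 0.182, 0.616, 0, 0, 0, 0, 0.182, 0.616, 0, 0, 0, 0, 0.182, 0.616, 0, 0, 0, 0]}}

```text
time_s: 11.45
tcp_pos: [0.5543, -0.1165, 0.3059]
eef_rot: [0.0, 0.986, -0.168, -0.0]
ft_force: [0.4, -0.6, -1.2]
opening: 0.0447
grasp_force: 15.0
```

Request:
{"api": "move_arm", "payload": {"series": [0.182, 0.616, 0, 0, 0, 0, 0.182, 0.616, 0, 0, 0, 0, 0.182, 0.616, 0, 0, 0, 0, 0.182, 0.616, 0, 0, 0, 0, 0.182, 0.616, 0, 0, 0, 0, 0.182, 0.616, 0, 0, 0, 0, 0.128, 0.431, 0, 0, 0, 0, 0.073, 0.246, 0, 0, 0, 0, 0, 0, 0, 0, 0, 0]}}

```text
time_s: 12.58
tcp_pos: [0.5409, -0.3886, 0.3056]
eef_rot: [-0.0, 0.986, -0.168, -0.0]
ft_force: [0.8, 0.9, -1.5]
opening: 0.0447
grasp_force: 15.0
```

Request:
{"api": "move_arm", "payload": {"series": [0, 0, 0.4, 0, 0, 0, 0, 0, 0.65, 0, 0, 0, 0, 0, 0.65, 0, 0, 0, 0, 0, 0.65, 0, 0, 0, 0, 0, 0.65, 0, 0, 0, 0, 0, 0.5, 0, 0, 0, 0, 0, 0.3, 0, 0, 0, 0, 0, 0, 0, 0, 0]}}

```text
time_s: 13.58
tcp_pos: [0.5411, -0.3864, 0.0768]
eef_rot: [-0.001, 0.986, -0.167, -0.001]
ft_force: [0.4, -0.1, -1.0]
opening: 0.0446
grasp_force: 15.0
```

```bash
python3 - <<'E'
from h import *
info(); plan([.5424,-.3878,.0435],-19.3)
a,c=shot("wrist","w3.png"); print(w2px(c,[[.6133,-.4428,.018]]))
E
```

```text
t 13.57 p [ 0.5411 -0.3864  0.0768] yaw -19.26 tilt [-0.002  0.002] F [ 0.4 -0.1 -1. ] open 0.0446 gf 15.0
turn units 0.01 shift units x,y,z [0.028 0.015 0.555] flip(+180): turn -29.99 30.01
[[330.44190278  92.11040762]]
```

View pics/w3.png

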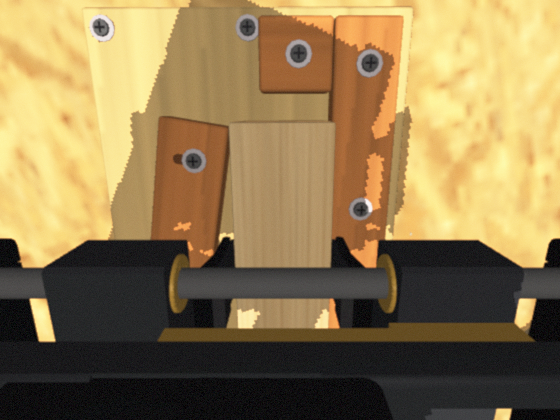

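The view shows the block held square between the cleat (inner corner 228,127) and the fence (332, down to row 240). The corner appears at (332,93), matching the projection (330,92), with clearance on both sides.

Request:
{"api": "move_arm", "payload": {"series": [0, 0, 0.2, 0, 0, 0, 0, 0, 0.2, 0, 0, 0, 0, 0, 0.155, 0, 0, 0, 0, 0, 0, 0, 0, 0, 0, 0, 0, 0, 0, 0]}}

```text
time_s: 14.25
tcp_pos: [0.5418, -0.3879, 0.0448]
eef_rot: [0.0, 0.986, -0.168, 0.0]
ft_force: [-0.5, -0.1, -1.2]
opening: 0.0452
grasp_force: 15.0
```

Request:
{"api": "move_arm", "payload": {"series": [0, 0.04, 0, 0, 0, 0, 0, 0.03, 0, 0, 0, 0, 0, 0.02, 0, 0, 0, 0, 0, 0.02, 0, 0, 0, 0, 0, 0, 0, 0, 0, 0]}}

```text
time_s: 14.88
tcp_pos: [0.5402, -0.3929, 0.045]
eef_rot: [-0.001, 0.986, -0.168, 0.0]
ft_force: [2.1, 4.9, 1.3]
opening: 0.0446
grasp_force: 15.0
```

```bash
cat >> h.py <<'E'
def bd():
    import json
    B=json.load(open("board.json")); p,_=pose(); s=manip.get_state(); x,n=np.array(B["x"]),np.array(B["n"]); d=p[:2]-np.array(B["org"]); f=np.array(s["ft_force"])[:2]
    info(); print("board x,y mm",np.round([1e3*d@x,1e3*d@n],2),"F board x,y",np.round([f@x,f@n],1))
E
python3 -c "
from h import *
bd()"
```

```text
t 14.88 p [ 0.5402 -0.3929  0.045 ] yaw -19.33 tilt [0.0009 0.0018] F [2.1 4.9 1.3] open 0.0446 gf 15.0
board x,y mm [  4.5  -27.07] F board x,y [0.4 5.3]
```

Request:
{"api": "move_arm", "payload": {"series": [0.06, 0, 0, 0, 0, 0, 0.06, 0, 0, 0, 0, 0, 0.06, 0, 0, 0, 0, 0, 0.04, 0, 0, 0, 0, 0, 0.03, 0, 0, 0, 0, 0, 0, 0, 0, 0, 0, 0]}}

```text
time_s: 15.62
tcp_pos: [0.5531, -0.3974, 0.0437]
eef_rot: [-0.001, 0.986, -0.168, -0.001]
ft_force: [-0.1, 5.0, -1.4]
opening: 0.0449
grasp_force: 15.0
```

```bash
python3 -c "
from h import *
bd()"
```

```text
t 15.62 p [ 0.5531 -0.3974  0.0437] yaw -19.32 tilt [-0.002   0.0032] F [-0.1  5.  -1.4] open 0.0449 gf 15.0
board x,y mm [ 18.16 -27.05] F board x,y [-1.8  4.7]
```

Request:
{"api": "move_arm", "payload": {"series": [0.03, 0, 0, 0, 0, 0, 0.03, 0, 0, 0, 0, 0, 0.03, 0, 0.02, 0, 0, 0, 0, 0, 0.01, 0, 0, 0]}}

```text
time_s: 16.12
tcp_pos: [0.555, -0.398, 0.0424]
eef_rot: [-0.002, 0.986, -0.167, -0.005]
ft_force: [-14.4, 11.7, 12.8]
opening: 0.0448
grasp_force: 15.0
```

```bash
python3 -c "
from h import *
bd()"
```

```text
t 16.12 p [ 0.555  -0.398   0.0424] yaw -19.26 tilt [-0.0091  0.0064] F [-14.4  11.7  12.8] open 0.0448 gf 15.0
board x,y mm [ 20.22 -27.  ] F board x,y [-17.4   6.3]
```

Request:
{"api": "move_arm", "payload": {"series": [-0.03, 0, -0.02, 0, 0, 0, 0, 0, 0, 0, 0, 0]}}

```text
time_s: 16.38
tcp_pos: [0.5551, -0.3981, 0.0427]
eef_rot: [-0.002, 0.986, -0.167, -0.003]
ft_force: [-4.1, 6.1, -0.1]
opening: 0.0453
grasp_force: 15.0
```

Request:
{"api": "move_arm", "payload": {"series": [0, 0, 0, 0, 0, 0, 0, 0, 0, 0, 0, 0, 0, 0, 0, 0, 0, 0, 0, 0, 0, 0, 0, 0], "fingers": 0.8}}

```text
time_s: 16.88
tcp_pos: [0.5572, -0.4006, 0.0445]
eef_rot: [0.0, 0.986, -0.168, 0.0]
ft_force: [-0.3, 0.3, -0.3]
opening: 0.0684
grasp_force: 0.0
```

Request:
{"api": "move_arm", "payload": {"series": [0, 0, -0.2, 0, 0, 0, 0, 0, -0.4, 0, 0, 0, 0, 0, -0.7, 0, 0, 0, 0, 0, -0.8, 0, 0, 0, 0, 0, -0.8, 0, 0, 0, 0, 0, -0.8, 0, 0, 0, 0, 0, -0.8, 0, 0, 0, 0, 0, -0.5, 0, 0, 0, 0, 0, -0.2, 0, 0, 0, 0, 0, 0, 0, 0, 0], "fingers": 1}}

```text
time_s: 18.12
tcp_pos: [0.5572, -0.4003, 0.3568]
eef_rot: [0.0, 0.986, -0.168, 0.001]
ft_force: [-0.3, 0.2, -0.8]
opening: 0.0873
grasp_force: 0.0
```

```bash
python3 - <<'E'
from h import *
a,c=shot("wrist","w4.png"); bd(); plan([.483,.173,.2],2.95)
E
```

```text
t 18.18 p [ 0.5569 -0.4     0.3551] yaw -19.31 tilt [-0.001   0.0008] F [ 0.  -0.4 -0.3] open 0.087 gf 0.0
board x,y mm [ 22.6  -28.25] F board x,y [ 0.2 -0.4]
turn units -3.71 shift units x,y,z [-0.738 -9.601  2.585] flip(+180): turn -33.71 26.29
```

View pics/w4.png

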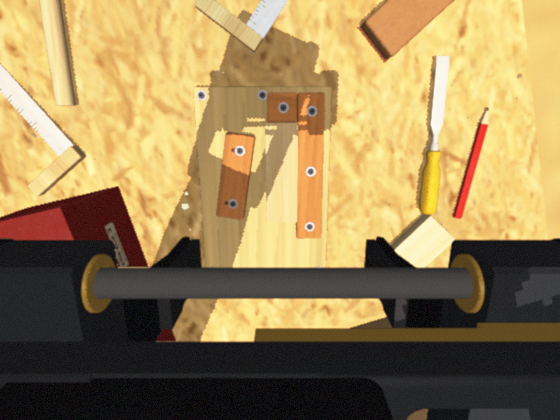

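The view shows the board with the cleat (220–253,133–218), the fence (298–324) and the end stop (267–297,93–122). The pale area at columns ~255–298 beside the fence should be the block, which I'll check numerically.

```bash
python3 - <<'E'
from h import *
import json
B=json.load(open("board.json")); o,x,n=map(np.array,(B["org"],B["x"],B["n"]))
c=cam("wrist"); P=[np.r_[o+a*x+b*n,.063] for a,b in [(.09,-.05),(.09,-.005),(-.05,-.005),(-.05,-.05)]]
print(w2px(c,P).round(1).tolist())
im=cv2.imread("pics/w4.png"); h=cv2.cvtColor(im,cv2.COLOR_BGR2HSV).astype(int)
for r in (140,170,200): print(r,[(k,*h[r,k].tolist()) for k in range(244,304,4)])
print([(k,*h[k,285].tolist()) for k in range(112,136,2)])
cv2.imwrite("pics/w4c.png",cv2.resize(im[80:280,180:340],None,fx=3,fy=3,interpolation=cv2.INTER_CUBIC))
E
```

```text
[[299.5, 120.5], [265.7, 120.5], [267.0, 220.8], [298.2, 220.8]]
140 [(244, 15, 161, 247), (248, 15, 163, 242), (252, 15, 165, 243), (256, 23, 108, 247), (260, 24, 105, 247), (264, 23, 111, 242), (268, 23, 85, 250), (272, 17, 104, 171), (276, 19, 108, 168), (280, 18, 106, 168), (284, 17, 105, 177), (288, 18, 105, 175), (292, 18, 106, 227), (296, 23, 87, 251), (300, 16, 158, 248)]
170 [(244, 15, 165, 239), (248, 14, 163, 244), (252, 24, 106, 250), (256, 18, 122, 194), (260, 20, 125, 169), (264, 18, 121, 156), (268, 19, 104, 174), (272, 18, 109, 164), (276, 18, 109, 168), (280, 22, 95, 250), (284, 23, 87, 250), (288, 23, 82, 251), (292, 23, 84, 252), (296, 23, 89, 250), (300, 16, 160, 248)]
200 [(244, 12, 171, 152), (248, 19, 123, 170), (252, 19, 123, 166), (256, 19, 118, 166), (260, 18, 123, 204), (264, 23, 104, 249), (268, 23, 87, 250), (272, 23, 94, 249), (276, 23, 93, 250), (280, 23, 93, 250), (284, 23, 83, 252), (288, 23, 83, 251), (292, 23, 85, 251), (296, 23, 95, 248), (300, 15, 161, 243)]
[(112, 9, 68, 157), (114, 13, 168, 155), (116, 13, 167, 157), (118, 13, 172, 157), (120, 13, 163, 152), (122, 15, 129, 134), (124, 18, 107, 174), (126, 19, 103, 175), (128, 18, 108, 174), (130, 18, 105, 179), (132, 19, 105, 173), (134, 18, 106, 176)]
```

View pics/w4c.png

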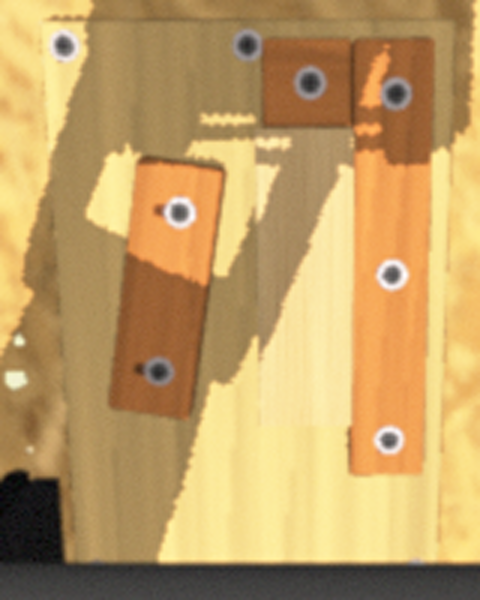

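The crop shows the block's top at crop columns 258–353, rows 128–427. It abuts both the fence and the end stop, so it is seated. Next is the wedge.

Request:
{"api": "move_arm", "payload": {"series": [0, 0, 0, 0, 0, -0.71, 0, 0, 0, 0, 0, -1, 0, 0, 0, 0, 0, -1, 0, 0, 0, 0, 0, -1, 0, 0, 0, 0, 0, 0]}}

```text
time_s: 18.8
tcp_pos: [0.5566, -0.3997, 0.3536]
eef_rot: [-0.001, 1.0, 0.025, -0.001]
ft_force: [-0.2, -0.5, -0.1]
opening: 0.0871
grasp_force: 0.0
```

Request:
{"api": "move_arm", "payload": {"series": [-0.02, -0.24, 0, 0, 0, 0, -0.03, -0.42, 0, 0, 0, 0, -0.046, -0.594, 0, 0, 0, 0, -0.046, -0.594, 0, 0, 0, 0, -0.046, -0.594, 0, 0, 0, 0, -0.046, -0.594, 0, 0, 0, 0, -0.046, -0.594, 0, 0, 0, 0, -0.046, -0.594, 0, 0, 0, 0, -0.046, -0.594, 0, 0, 0, 0, -0.046, -0.594, 0, 0, 0, 0, -0.046, -0.594, 0, 0, 0, 0, -0.046, -0.594, 0, 0, 0, 0]}}

```text
time_s: 20.3
tcp_pos: [0.5051, -0.0044, 0.3558]
eef_rot: [-0.0, 1.0, 0.025, -0.0]
ft_force: [0.2, -0.7, -0.4]
opening: 0.0873
grasp_force: 0.0
```

Request:
{"api": "move_arm", "payload": {"series": [-0.046, -0.594, 0, 0, 0, 0, -0.046, -0.594, 0, 0, 0, 0, -0.046, -0.594, 0, 0, 0, 0, -0.046, -0.594, 0, 0, 0, 0, -0.03, -0.42, 0.2, 0, 0, 0, -0.02, -0.24, 0.6, 0, 0, 0, 0, 0, 0.7, 0, 0, 0, 0, 0, 0.6, 0, 0, 0, 0, 0, 0.4, 0, 0, 0, 0, 0, 0, 0, 0, 0]}}

```text
time_s: 21.55
tcp_pos: [0.4803, 0.175, 0.2038]
eef_rot: [0.0, 1.0, 0.025, -0.002]
ft_force: [0.6, -0.3, 0.5]
opening: 0.087
grasp_force: 0.0
```

```bash
python3 - <<'E'
from h import *
info(); plan([.483,.173,.008],2.95)
E
```

```text
t 21.55 p [0.4803 0.175  0.2038] yaw 2.91 tilt [-0.0049 -0.0008] F [ 0.6 -0.3  0.5] open 0.087 gf 0.0
turn units -0.01 shift units x,y,z [0.043 0.035 3.263] flip(+180): turn -30.01 29.99
```

Request:
{"api": "move_arm", "payload": {"series": [0.043, 0.035, 0.4, 0, 0, 0, 0, 0, 0.6, 0, 0, 0, 0, 0, 0.6, 0, 0, 0, 0, 0, 0.6, 0, 0, 0, 0, 0, 0.5, 0, 0, 0, 0, 0, 0.3, 0, 0, 0, 0, 0, 0.2, 0, 0, 0, 0, 0, 0.05, 0, 0, 0, 0, 0, 0, 0, 0, 0]}}

```text
time_s: 22.68
tcp_pos: [0.4861, 0.1731, 0.0119]
eef_rot: [-0.0, 1.0, 0.026, 0.001]
ft_force: [-0.2, 1.1, 0.7]
opening: 0.0872
grasp_force: 0.0
```

Request:
{"api": "move_arm", "payload": {"series": [0, 0, 0, 0, 0, 0, 0, 0, 0, 0, 0, 0, 0, 0, 0, 0, 0, 0, 0, 0, 0, 0, 0, 0, 0, 0, 0, 0, 0, 0, 0, 0, 0, 0, 0, 0], "fingers": 0, "grip_force": 20}}

```text
time_s: 23.42
tcp_pos: [0.4854, 0.1729, 0.0111]
eef_rot: [0.0, 1.0, 0.026, -0.0]
ft_force: [0.2, -0.2, 0.4]
opening: 0.036
grasp_force: 19.8
```

```bash
python3 - <<'E'
from h import *
import json
info()
c=cam("wrist"); p,M=pose()
# expected wedge points in tool view
for q in [(.0875+.065,-.018),(.0875+.065,-.004),(-.0225,-.018),(-.0225,.018)]:
    W=p+M[:,0]*q[0]-M[:,1]*q[1]; W[2]=.028; print(w2px(c,[W]).round(1))
E
```

```text
t 23.43 p [0.4854 0.1729 0.0111] yaw 2.95 tilt [-0.0001 -0.0001] F [ 0.2 -0.2  0.4] open 0.036 gf 19.8
[[ 334.1 -115.4]]
[[ 295.1 -115.4]]
[[320.1 313.4]]
[[247.8 313.5]]
```

Request:
{"api": "move_arm", "payload": {"series": [0, 0, -0.2, 0, 0, 0, 0, 0, -0.5, 0, 0, 0, 0, 0, -0.65, 0, 0, 0, 0, 0, -0.65, 0, 0, 0, 0, 0, -0.65, 0, 0, 0, 0, 0, -0.65, 0, 0, 0, 0, 0, -0.65, 0, 0, 0, 0, 0, -0.4, 0, 0, 0, 0, 0, -0.15, 0, 0, 0, 0, 0, 0, 0, 0, 0]}}

```text
time_s: 24.68
tcp_pos: [0.4854, 0.173, 0.2814]
eef_rot: [-0.0, 1.0, 0.026, 0.0]
ft_force: [-0.1, -0.4, -0.8]
opening: 0.0358
grasp_force: 19.9
```

```bash
python3 - <<'E'
from h import *
info(); plan([.4094,-.2993,.06],-19.33)
a,c=shot("wrist"); h=cv2.cvtColor(a,cv2.COLOR_RGB2HSV)
np.save("w5.npy",a)
E
```

```text
t 24.68 p [0.4854 0.173  0.2814] yaw 2.95 tilt [0.0006 0.0002] F [-0.1 -0.4 -0.8] open 0.0358 gf 19.9
turn units 3.71 shift units x,y,z [1.41  7.847 3.69 ] flip(+180): turn -26.29 33.71
```

Request:
{"api": "move_arm", "payload": {"series": [0, 0, 0, 0, 0, 0.71, 0, 0, 0, 0, 0, 1, 0, 0, 0, 0, 0, 1, 0, 0, 0, 0, 0, 0.7, 0, 0, 0, 0, 0, 0.3, 0.046, 0.257, 0, 0, 0, 0, 0.081, 0.45, 0, 0, 0, 0, 0.116, 0.643, 0, 0, 0, 0, 0.116, 0.643, 0, 0, 0, 0, 0.116, 0.643, 0, 0, 0, 0, 0.116, 0.643, 0, 0, 0, 0, 0.116, 0.643, 0, 0, 0, 0]}}

```text
time_s: 26.22
tcp_pos: [0.4467, -0.065, 0.2809]
eef_rot: [0.0, 0.986, -0.167, -0.0]
ft_force: [1.0, -0.0, -1.7]
opening: 0.0354
grasp_force: 19.9
```

Request:
{"api": "move_arm", "payload": {"series": [0.116, 0.643, 0, 0, 0, 0, 0.116, 0.643, 0, 0, 0, 0, 0.116, 0.643, 0, 0, 0, 0, 0.116, 0.643, 0, 0, 0, 0, 0.116, 0.643, 0, 0, 0, 0, 0.081, 0.45, 0, 0, 0, 0, 0.046, 0.257, 0.2, 0, 0, 0, 0, 0, 0.6, 0, 0, 0, 0, 0, 0.7, 0, 0, 0, 0, 0, 0.7, 0, 0, 0, 0, 0, 0.4, 0, 0, 0, 0, 0, 0, 0, 0, 0]}}

```text
time_s: 27.72
tcp_pos: [0.4078, -0.2972, 0.1221]
eef_rot: [-0.002, 0.986, -0.167, -0.003]
ft_force: [-0.6, 0.7, -0.3]
opening: 0.0359
grasp_force: 19.9
```

```bash
python3 - <<'E'
from h import *
bd(); plan([.4094,-.2993,.06],-19.33)
a,c=shot("wrist","w6.png")
E
```

```text
t 27.73 p [ 0.4078 -0.2972  0.1221] yaw -19.27 tilt [-0.0045  0.0045] F [-0.6  0.7 -0.3] open 0.0359 gf 19.9
board x,y mm [-152.06   19.39] F board x,y [-0.8  0.5]
turn units 0.01 shift units x,y,z [0.036 0.024 1.035] flip(+180): turn -29.99 30.01
```

View pics/w6.png

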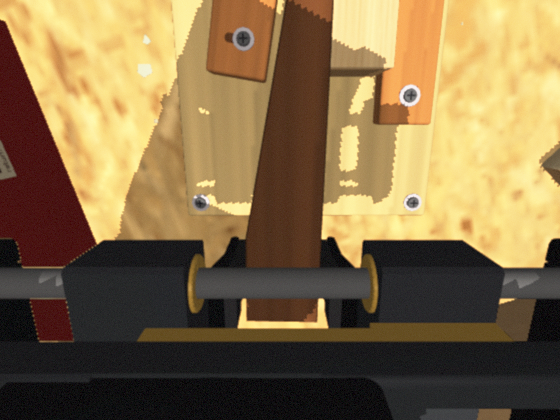

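The view shows the wedge held straight, with its plain side at column 320–332 just left of the block's end (330–395,70) and the cleat (208–275) to its left. The gap is clear on both sides.

Request:
{"api": "move_arm", "payload": {"series": [0.03, 0.02, 0.3, 0, 0, 0, 0, 0, 0.4, 0, 0, 0, 0, 0, 0.4, 0, 0, 0, 0, 0, 0.25, 0, 0, 0, 0, 0, 0.12, 0, 0, 0, 0, 0, 0, 0, 0, 0]}}

```text
time_s: 28.52
tcp_pos: [0.4113, -0.3011, 0.0369]
eef_rot: [-0.0, 0.986, -0.168, -0.0]
ft_force: [0.8, -0.5, -0.0]
opening: 0.0363
grasp_force: 19.9
```

```bash
python3 -c "
from h import *
bd()"
```

```text
t 28.52 p [ 0.4113 -0.3011  0.0369] yaw -19.31 tilt [-0.0001  0.    ] F [ 0.8 -0.5 -0. ] open 0.0363 gf 19.9
board x,y mm [-147.54   16.9 ] F board x,y [ 0.9 -0.2]
```

Request:
{"api": "move_arm", "payload": {"series": [0, 0, 0.06, 0, 0, 0, 0, 0, 0.04, 0, 0, 0, 0.1, 0, 0, 0, 0, 0, 0.15, 0, 0, 0, 0, 0, 0.15, 0, 0, 0, 0, 0, 0.15, 0.02, 0, 0, 0, 0, 0.12, 0.02, 0, 0, 0, 0, 0.08, 0, 0, 0, 0, 0, 0, 0, 0, 0, 0, 0]}}

```text
time_s: 29.65
tcp_pos: [0.4532, -0.3181, 0.0309]
eef_rot: [-0.0, 0.986, -0.168, 0.0]
ft_force: [0.1, 1.2, -0.3]
opening: 0.0356
grasp_force: 19.9
```

```bash
python3 -c "
from h import *
bd()"
```

```text
t 29.65 p [ 0.4532 -0.3181  0.0309] yaw -19.3 tilt [0.0002 0.    ] F [ 0.1  1.2 -0.3] open 0.0356 gf 19.9
board x,y mm [-102.32   14.67] F board x,y [-0.3  1.2]
```

Request:
{"api": "move_arm", "payload": {"series": [0.05, 0, 0.02, 0, 0, 0, 0.05, 0, 0, 0, 0, 0, 0.05, 0, 0, 0, 0, 0, 0.05, 0, 0, 0, 0, 0, 0, 0, 0, 0, 0, 0]}}

```text
time_s: 30.28
tcp_pos: [0.4646, -0.3223, 0.0298]
eef_rot: [0.0, 0.986, -0.168, 0.0]
ft_force: [0.8, 1.8, -1.4]
opening: 0.036
grasp_force: 19.9
```

```bash
python3 -c "
from h import *
bd()"
```

```text
t 30.27 p [ 0.4646 -0.3223  0.0298] yaw -19.3 tilt [ 0.0005 -0.0004] F [ 0.8  1.8 -1.4] open 0.036 gf 19.9
board x,y mm [-90.2   14.49] F board x,y [0.1 1.9]
```

Request:
{"api": "move_arm", "payload": {"series": [0.04, 0, 0, 0, 0, 0, 0.04, 0, 0, 0, 0, 0, 0.04, 0, 0, 0, 0, 0, 0.03, 0, 0, 0, 0, 0, 0, 0, 0, 0, 0, 0]}}

```text
time_s: 30.9
tcp_pos: [0.473, -0.3252, 0.0298]
eef_rot: [0.0, 0.986, -0.168, 0.0]
ft_force: [1.4, 0.7, -1.8]
opening: 0.0359
grasp_force: 19.9
```

```bash
python3 -c "
from h import *
bd()"
```

```text
t 30.9 p [ 0.473  -0.3252  0.0298] yaw -19.31 tilt [ 0.0005 -0.0003] F [ 1.4  0.7 -1.8] open 0.0359 gf 19.9
board x,y mm [-81.3   14.51] F board x,y [1.1 1.1]
```

Request:
{"api": "move_arm", "payload": {"series": [0.03, 0, 0, 0, 0, 0, 0.03, 0, 0, 0, 0, 0, 0.03, 0, 0, 0, 0, 0, 0.02, 0, 0, 0, 0, 0, 0, 0, 0, 0, 0, 0]}}

```text
time_s: 31.52
tcp_pos: [0.4791, -0.3274, 0.0298]
eef_rot: [0.0, 0.986, -0.168, 0.0]
ft_force: [-0.1, 1.7, -1.0]
opening: 0.0358
grasp_force: 19.9
```

```bash
python3 -c "
from h import *
bd()"
```

```text
t 31.52 p [ 0.4791 -0.3274  0.0298] yaw -19.31 tilt [ 0.0003 -0.0002] F [-0.1  1.7 -1. ] open 0.0358 gf 19.9
board x,y mm [-74.83  14.54] F board x,y [-0.7  1.6]
```

Request:
{"api": "move_arm", "payload": {"series": [0, 0, 0.015, 0, 0, 0, 0, 0, 0, 0, 0, 0, 0, 0, 0, 0, 0, 0, 0, 0, 0, 0, 0, 0], "fingers": 0.63}}

```text
time_s: 32.02
tcp_pos: [0.4789, -0.3274, 0.029]
eef_rot: [0.0, 0.986, -0.168, 0.0]
ft_force: [-0.8, 0.9, -0.1]
opening: 0.0539
grasp_force: 0.0
```

Request:
{"api": "move_arm", "payload": {"series": [0, 0, -0.2, 0, 0, 0, 0, 0, -0.4, 0, 0, 0, 0, 0, -0.25, 0, 0, 0, -0.2, 0, 0, 0, 0, 0, -0.35, 0, 0, 0, 0, 0, -0.25, 0, 0, 0, 0, 0, 0, 0, 0, 0, 0, 0]}}

```text
time_s: 32.9
tcp_pos: [0.4322, -0.3106, 0.0792]
eef_rot: [-0.0, 0.986, -0.168, -0.001]
ft_force: [0.2, -0.2, -0.6]
opening: 0.055
grasp_force: 0.0
```

Request:
{"api": "move_arm", "payload": {"series": [0, 0, 0.2, 0, 0, 0, 0, 0, 0.4, 0, 0, 0, 0, 0, 0.25, 0, 0, 0, 0, 0, 0.1, 0, 0, 0, 0, 0, 0, 0, 0, 0], "fingers": 0}}

```text
time_s: 33.52
tcp_pos: [0.4335, -0.3112, 0.0224]
eef_rot: [-0.0, 0.986, -0.168, -0.0]
ft_force: [0.3, -0.4, -0.0]
opening: 0.0131
grasp_force: 0.0
```

```bash
python3 - <<'E'
from h import *
bd()
a,c=shot("wrist","w7.png")
E
```

```text
t 33.52 p [ 0.4335 -0.3112  0.0224] yaw -19.31 tilt [-0.0006  0.0007] F [ 0.3 -0.4 -0. ] open 0.0131 gf 0.0
board x,y mm [-123.16   14.68] F board x,y [ 0.5 -0.3]
```

View pics/w7.png

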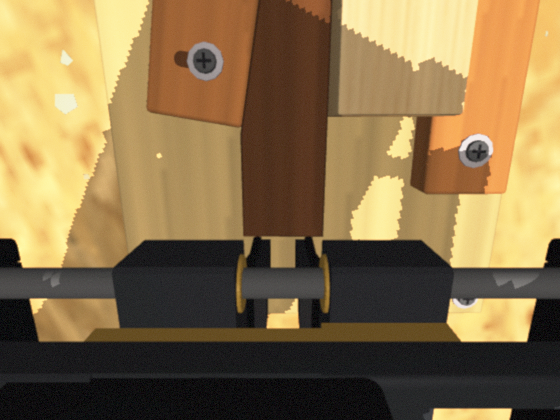

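The wedge sits straight in the gap between the cleat (to column 245) and the block (from column 330). Its butt is at row 235, columns 243–324, and the closing fingers are centred behind it.

Request:
{"api": "move_arm", "payload": {"series": [0.06, 0, 0, 0, 0, 0, 0.06, 0, 0, 0, 0, 0, 0.06, 0, 0, 0, 0, 0, 0.06, 0, 0, 0, 0, 0, 0.05, 0, 0, 0, 0, 0, 0, 0, 0, 0, 0, 0]}}

```text
time_s: 34.33
tcp_pos: [0.4502, -0.3172, 0.0228]
eef_rot: [-0.0, 0.986, -0.168, 0.0]
ft_force: [-0.5, -0.5, -0.0]
opening: 0.0005
grasp_force: 0.0
```

```bash
python3 -c "
from h import *
bd()"
```

```text
t 34.33 p [ 0.4502 -0.3172  0.0228] yaw -19.31 tilt [0.0002 0.    ] F [-0.5 -0.5 -0. ] open 0.0005 gf 0.0
board x,y mm [-105.41   14.59] F board x,y [-0.3 -0.7]
```

Request:
{"api": "move_arm", "payload": {"series": [0.04, 0, 0, 0, 0, 0, 0.04, 0, 0, 0, 0, 0, 0.03, 0, 0, 0, 0, 0, 0.02, 0, 0, 0, 0, 0, 0, 0, 0, 0, 0, 0]}}

```text
time_s: 34.95
tcp_pos: [0.4506, -0.3166, 0.0209]
eef_rot: [-0.003, 0.986, -0.167, -0.008]
ft_force: [-23.1, 6.2, 12.5]
opening: 0.0005
grasp_force: 11.9
```

```bash
python3 -c "
from h import *
bd()"
```

```text
t 34.95 p [ 0.4506 -0.3166  0.0209] yaw -19.26 tilt [-0.0142  0.0078] F [-23.1   6.2  12.5] open 0.0005 gf 11.9
board x,y mm [-105.23   15.29] F board x,y [-23.9  -1.8]
```

Request:
{"api": "move_arm", "payload": {"series": [-0.06, 0, 0, 0, 0, 0, -0.08, 0, 0, 0, 0, 0, -0.12, 0, 0, 0, 0, 0, -0.12, 0, 0, 0, 0, 0, -0.1, 0, 0, 0, 0, 0, 0, 0, 0, 0, 0, 0]}}

```text
time_s: 35.7
tcp_pos: [0.4298, -0.31, 0.0229]
eef_rot: [-0.0, 0.986, -0.168, -0.0]
ft_force: [-0.1, 0.8, -0.1]
opening: 0.0003
grasp_force: 0.0
```

```bash
python3 - <<'E'
from h import *
import json
B=json.load(open("board.json")); o,x,n=map(np.array,(B["org"],B["x"],B["n"]))
def butt(im,c):
    h=cv2.cvtColor(im,cv2.COLOR_RGB2HSV).astype(int); col=im[:240,270:300].mean(2).mean(1)
    g=np.diff(cv2.GaussianBlur(col.astype(np.float32)[:,None],(1,5),0)[:,0]); k=120+int(np.argmax(g[120:238])); 
    w=px2w(c,[[285,k]],.046)[0,:2]-o; return k,np.round([1e3*w@x,1e3*w@n],1)
q=manip.get_state()["eef_rot"]
print("before",butt(cv2.imread("pics/w7.png")[:,:,::-1],cam("wrist",dict(tcp_pos=[.4335,-.3112,.0224],eef_rot=q))))
a,c=shot("wrist","w8.png"); bd(); print("after",butt(a,c))
E
```

```text
before (236, array([-102.6,   14.5]))
t 35.75 p [ 0.4301 -0.3102  0.023 ] yaw -19.32 tilt [ 0.0003 -0.0002] F [ 0.4  0.5 -1.1] open 0.0002 gf 0.0
board x,y mm [-126.69   14.52] F board x,y [0.2 0.6]
after (206, array([-92.8,  14.4]))
```

View pics/w8.png

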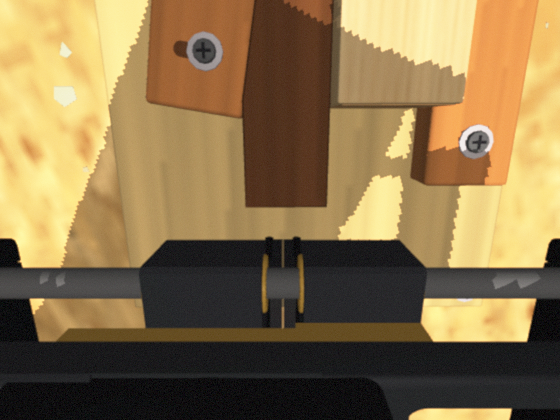

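After the push the butt moved about 8–10 mm (row 206, x about −93 to −95, tip about +80). It then stopped dead under the push, and the cleat and block sides are flush against the wedge. The wedge is locked, so I'm retreating.

Request:
{"api": "move_arm", "payload": {"series": [0, 0, -0.2, 0, 0, 0, 0, 0, -0.4, 0, 0, 0, 0, 0, -0.6, 0, 0, 0, 0, 0, -0.6, 0, 0, 0, 0, 0, -0.6, 0, 0, 0, 0, 0, -0.3, 0, 0, 0, 0, 0, 0, 0, 0, 0]}}

```text
time_s: 36.62
tcp_pos: [0.431, -0.3109, 0.1865]
eef_rot: [0.001, 0.986, -0.168, 0.001]
ft_force: [0.3, 0.0, -0.4]
opening: 0.0005
grasp_force: 0.0
```

```bash
python3 -c "
from h import *
bd(); print(manip.close_job())"
```

```text
t 36.62 p [ 0.431  -0.3109  0.1865] yaw -19.3 tilt [ 0.0024 -0.0023] F [ 0.3  0.  -0.4] open 0.0005 gf 0.0
board x,y mm [-125.62   14.16] F board x,y [0.3 0.1]
the job is handed in; nothing more can be done
None
```

The block is seated against the fence and end stop, the wedge is locked with its tip at about board x +80 mm, and the job was handed in at 36.6 s with the arm clear; the final push peaked near 24 N, above the suggested 15 N but under the 25 N limit, and I didn't check the block for bruising.

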